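# Park the sealing heads in order of size

### The job

Put the four brass sealing heads away on the bar, one standing upright in the middle of each white pad, in order of size: the largest on the pad next to the tall grey stop, then smaller and smaller, with the smallest on the pad farthest from the stop. Do not tip any head over on the way.

Things in the scene. Friction and masses are not known exactly. Their poses are not given: they have to be found in the camera images.
- head_xl: The largest of four loose sealing heads: a brass disc foot 59 mm in diameter, 16 mm thick, with an upright black stem on its centre, 18 mm in diameter, from 16 to 52 mm above the underside. All have the same stem and height, only the foot differs (59, 48, 37, 26 mm); 0.1 to 0.5 kg. Stands upright on the bench at the start. Origin: centre of the underside; z up; yaw means nothing.
- head_l: The second largest of four loose sealing heads: a brass disc foot 48 mm in diameter, 16 mm thick, with an upright black stem on its centre, 18 mm in diameter, from 16 to 52 mm above the underside. All have the same stem and height, only the foot differs (59, 48, 37, 26 mm); 0.1 to 0.5 kg. Stands upright on the bench at the start. Origin: centre of the underside; z up; yaw means nothing.
- head_m: The second smallest of four loose sealing heads: a brass disc foot 37 mm in diameter, 16 mm thick, with an upright black stem on its centre, 18 mm in diameter, from 16 to 52 mm above the underside. All have the same stem and height, only the foot differs (59, 48, 37, 26 mm); 0.1 to 0.5 kg. Stands upright on the bench at the start. Origin: centre of the underside; z up; yaw means nothing.
- head_s: The smallest of four loose sealing heads: a brass disc foot 26 mm in diameter, 16 mm thick, with an upright black stem on its centre, 18 mm in diameter, from 16 to 52 mm above the underside. All have the same stem and height, only the foot differs (59, 48, 37, 26 mm); 0.1 to 0.5 kg. Stands upright on the bench at the start. Origin: centre of the underside; z up; yaw means nothing.
- pad1: One of four identical fixed pads: a flat white disc, 64 mm across, 4 mm thick, black dot at its centre, in a straight row on a fixed dark steel bar 74 mm wide, 410 long, 20 high. Origin: centre of its underside, on the bar's top (20 mm above the bench); heads stand 4 mm higher. Neighbours are 70 to 90 mm apart; names say nothing of the order in the row. x across the bar, y along it.
- pad2: One of four identical fixed pads: a flat white disc, 64 mm across, 4 mm thick, black dot at its centre, in a straight row on a fixed dark steel bar 74 mm wide, 410 long, 20 high. Origin: centre of its underside, on the bar's top (20 mm above the bench); heads stand 4 mm higher. Neighbours are 70 to 90 mm apart; names say nothing of the order in the row. x across the bar, y along it.
- pad3: One of four identical fixed pads: a flat white disc, 64 mm across, 4 mm thick, black dot at its centre, in a straight row on a fixed dark steel bar 74 mm wide, 410 long, 20 high. Origin: centre of its underside, on the bar's top (20 mm above the bench); heads stand 4 mm higher. Neighbours are 70 to 90 mm apart; names say nothing of the order in the row. x across the bar, y along it.
- pad4: One of four identical fixed pads: a flat white disc, 64 mm across, 4 mm thick, black dot at its centre, in a straight row on a fixed dark steel bar 74 mm wide, 410 long, 20 high. Origin: centre of its underside, on the bar's top (20 mm above the bench); heads stand 4 mm higher. Neighbours are 70 to 90 mm apart; names say nothing of the order in the row. x across the bar, y along it.
- stop: The tall stop: a grey aluminium block fixed on one end of the bar (either end), in line with the pads, 60 mm across the bar, 16 along it, 45 high, with a 6 mm stud on top; the bar's other end has only a 6 mm high grey strip. The nearest pad's centre is 60 to 70 mm away. Origin: centre of its underside, on the bar's top (20 mm above the bench); x across the bar, y along it.
Mind the look-alikes: they are no part of the job. Leave any blue look-alike of the head_s alone.

How it is judged:
By the outcome, as a careful person would: the job done as asked, in the order asked, and still so for the second after the job is handed in, with the robot touching nothing.
It also fails if it takes over 91 s, if anything falls off the work surface, if the arm or the gripper's body presses on something with over 40 N, if the wrist force passes 120 N, or if a joint passes its speed limit or range.

### The arm

A 7-joint arm with a two-finger parallel gripper is mounted at the origin on the work surface. World frame = base frame: x ahead of the robot, y to its left, z up, the work surface at z = 0. Lengths are in m, angles in rad, forces in N, time in s.
With the tool pointing down it reaches from about 0.35 to 0.9 m from the base axis. Payload 8.1 kg.
Tool frame: the origin (TCP) lies midway between the tips of the shut fingers; the grasp point (between the pads) lies arm.grasp_offset behind it (arm.grasp_offset is the distance from the TCP to the grasp point, in m); z points along the fingers, y is the line along which they close (so a half turn about z gives the same grasp; the last joint's range is limited). The gripper opens to 92 mm and grips with 3 to 60 N. Pads are 19 mm wide; open, the fingers measure 130 mm over their backs; the gripper's body (75 mm by 190 mm) begins 47 mm behind the grasp point.
Start: joints at [-1.351, 0.434, 0.025, 1.573, -0.012, 1.134, -0.075], TCP at [0.198, 0.593, 0.227] pointing down, gripper open.
Joint ranges: [-2.62, 2.62], [-0.44, 2.09], [-1.27, 1.32], [0.08, 2.57], [-1.32, 4.46], [0.12, 2], [-2.74, 2.74]. Speed limits (rad/s): [2.22, 2.22, 3.01, 3.01, 3.14, 3.14, 3.14].

### API

Orientations are given as a rotation vector (axis times angle).
In Python, from cell import observe, imaging, arm gives the robot as it stands.
- The arm moves only by the tool apply_moves, never from a script. Its argument "commands" is a list of rows, each a list of 5 numbers: the opening in per cent of the stroke, from 0 (shut) to 100 (fully open), then the shift along the world's x, y, z in units of 0.06 m (1.0 is 0.06 m), then the turn about the world's z in units of 0.5 rad (1.0 is 0.5 rad). A call has 1 to 12 rows; each row shifts and turns the commanded pose from where the row before left it; what a row does not reach is not made up. A row lasts 1/8 s, in which the tool goes at most 62.5 mm and 10.7 degrees, less where a joint would pass 70% of its speed; a pose out of reach is approached as far as the arm can. A call with a number of a shift or a turn outside -1 to 1 is refused whole. A call with a gripper value outside its range is refused whole. The fingers move at their own pace and stop on an object; "newtons" is the grip in N (left out, the last holds). Time passes only in rows, so rows that do not move let the fingers close. It gives the time, the measured TCP pose, the force, the opening and the grip force at its end, in the units of the state.
- observe(): the state, without advancing time (a new reading comes with each control period).
- imaging.get_image(name): name is "side" or "top" or "wrist"; returns (picture, depth): 400x640x3 uint8, red, green, blue; 400x640 float32, m along the optical axis (not along the pixel's ray), 0 where there is no reading.
- imaging.camera_params(name): a dict with "camera_matrix" (3x3 intrinsics, pixels), "dist" ([k1, k2, p1, p2, k3] as OpenCV has them; the pictures are not rectified), "origin" and "rotation" of the camera in the world; the wrist camera has in their place "tool_from_camera" (4x4, takes a point from camera to tool coordinates, whose origin is the TCP and whose axes are the flange's). Camera axes: x right, y up, looking along -z (the intrinsics and any distortion apply to the point x, -y, -z); pixel columns grow to the right and rows downward; lengths in m; the calibration is good to about 2 mm. A picture is of the moment at which its call begins: read the wrist's pose just before it. camera_params takes no time and is no camera call.
- arm.sign_off(): hands the job in; it is judged then, once.
The state is a dict: "clock": time; "joints": joint angles; "dq": joint speeds; "joint_efforts": joint torques, N m; "position": TCP position; "ee_rot": TCP orientation; "force": force on the tool from outside, world axes, zero at the start; "ft_torque": the same for the moment, N m; "width": opening from 0.0 (shut) to 1.0 (fully open); "gripper_force": force on a finger pad.
Only numpy, scipy, OpenCV 4.12 (cv2) and the standard library are available. Lean on these libraries where they do the work, as an engineer would, in place of code of your own. Each camera call takes 0.05 s, during which the arm holds its last target. There are 200 camera calls.

## Working session

There is one attempt and no reset: what is moved stays moved. The work goes in short steps, Python scripts to look and compute and a tool call to move; the robot and the scene stay as the last step left them, time stands still between calls to the robot, and variables do not carry over. Pictures are saved under pics/ and viewed, at most 14 in all, crops included, and the job is handed in when it is done.

Besides the shell and the picture viewer there is one more tool, called after "Request:" as name(argument=value, ...) on one line, values as JSON. apply_moves: Moves the arm, as the interface text tells. Its arguments: {"type":"object","properties":{"commands":{"type":"array"},"newtons":{"type":"number"}},"required":["commands"]}

```bash
ls; mkdir -p pics; python3 - <<'E'
from cell import observe, imaging, arm
import cv2,numpy as np
s=observe();print({k:np.round(v,3) for k,v in s.items()},arm.grasp_offset)
for n in("top","side"):
    p,d=imaging.get_image(n);cv2.imwrite(f"pics/{n}0.png",p[:,:,::-1]);np.savez(f"{n}0.npz",p=p,d=d)
    c=imaging.camera_params(n);print({k:np.round(v,3).tolist() for k,v in c.items()})
E
```

```text
pics
{'clock': np.float64(0.0), 'joints': array([-1.351,  0.435,  0.025,  1.574, -0.012,  1.134, -0.075]), 'dq': array([ 0.001,  0.   ,  0.   ,  0.   , -0.001,  0.001, -0.002]), 'joint_efforts': array([ 0.0000e+00, -6.6784e+01,  9.8500e-01, -3.1445e+01, -6.1000e-02,
        4.3000e-02,  0.0000e+00]), 'position': array([0.198, 0.592, 0.226]), 'ee_rot': array([-5.050e-01, -3.101e+00,  2.000e-03]), 'force': array([0.377, 0.603, 0.28 ]), 'ft_torque': array([ 0.001, -0.01 , -0.028]), 'gripper_force': np.float64(0.0), 'width': np.float64(0.999)} 0.0188
{'camera_matrix': [[394.446, 0.0, 323.365], [0.0, 394.446, 202.049], [0.0, 0.0, 1.0]], 'dist': [-0.09, 0.0, 0.0, 0.0, 0.0], 'origin': [0.478, -0.004, 0.93], 'rotation': [0.061, -0.055, -1.589]}
{'camera_matrix': [[493.212, 0.0, 323.089], [0.0, 493.212, 203.464], [0.0, 0.0, 1.0]], 'dist': [-0.141, 0.0, 0.0, 0.0, 0.0], 'origin': [0.133, -0.654, 0.612], 'rotation': [0.915, -0.246, -0.521]}
```

View pics/top0.png

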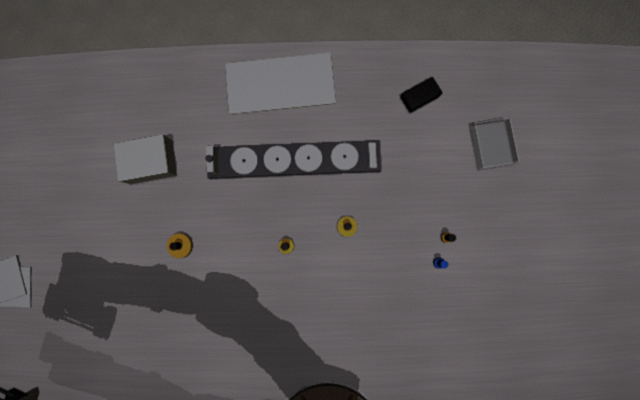

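View pics/side0.png

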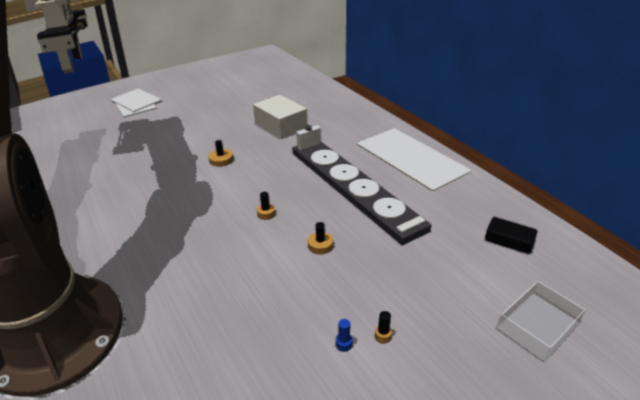

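The top view shows the stop at (211,158) on the left end of the bar, and the pads at (244,160), (277,159), (308,157) and (344,156). The brass heads are at (179,245), (347,226), (286,245) and (447,238). By apparent size they are XL, L, M and S. A blue look-alike stands next to S at (440,263).

```bash
cat > h.py <<'E'
import cv2,numpy as np
from scipy.spatial.transform import Rotation as R
from cell import observe, imaging, arm
def pose(n,s=None):
    c=imaging.camera_params(n)
    if 'origin' in c: return c,np.array(c['origin']),R.from_rotvec(c['rotation']).as_matrix() if np.size(c['rotation'])==3 else np.array(c['rotation'])
    T=np.eye(4);T[:3,:3]=R.from_rotvec(s['ee_rot']).as_matrix();T[:3,3]=s['position']
    T=T@np.array(c['tool_from_camera']);return c,T[:3,3],T[:3,:3]
def cast(uv,z,cam):
    c,o,r=cam
    q=cv2.undistortPoints(np.float32(uv).reshape(-1,1,2),np.array(c['camera_matrix']),np.array(c['dist'])).reshape(-1,2)
    d=np.c_[q[:,0],-q[:,1],-np.ones(len(q))]@r.T
    return o+d*((z-o[2])/d[:,2])[:,None]
def brass(p):
    h=cv2.cvtColor(p,cv2.COLOR_RGB2HSV);return cv2.inRange(h,(8,120,60),(35,255,255))
def white(p,lo=120):
    h=cv2.cvtColor(p,cv2.COLOR_RGB2HSV);return cv2.inRange(h,(0,0,lo),(180,60,255))
def blobs(m,a0,a1):
    k=cv2.findContours(m,cv2.RETR_EXTERNAL,cv2.CHAIN_APPROX_NONE)[0]
    return [x for x in k if a0<cv2.contourArea(x)<a1]
E
python3 - <<'E'
from h import *
for n in('top','side'):
    p=np.load(n+'0.npz')['p'];cam=pose(n)
    print(n)
    for k in blobs(brass(p),20,3000):
        w=cast(k.reshape(-1,2),.016,cam)[:,:2].astype(np.float32)
        c,r=cv2.minEnclosingCircle(w);print('brass',k.reshape(-1,2).mean(0).round(),np.round(c,4),'dia',round(2*r,4))
    for k in blobs(white(p,150 if n=='top' else 170),150,2500):
        e=cv2.fitEllipse(k)
        w=cast(k.reshape(-1,2),.024,cam)[:,:2].astype(np.float32);c,r=cv2.minEnclosingCircle(w)
        print('pad',np.round(e[0]),cast(e[0],.024,cam)[0].round(4),'dia',round(2*r,4))
t=np.load('top0.npz')['p']
cv2.imwrite('pics/c.png',cv2.resize(t[130:280,130:480,::-1],None,fx=2.2,fy=2.2,interpolation=cv2.INTER_CUBIC))
print(cast([[211,158],[440,263],[375,155]],.04,pose('top')).round(3))
E
```

```text
top
brass [286. 245.] [0.4461 0.0875] dia 0.036
brass [179. 245.] [0.4497 0.3392] dia 0.0589
brass [347. 226.] [ 0.4883 -0.0543] dia 0.0471
side
brass [383. 334.] [ 0.4517 -0.2931] dia 0.031
brass [320. 242.] [ 0.4824 -0.0614] dia 0.0586
brass [265. 211.] [0.4394 0.0794] dia 0.0482
brass [220. 157.] [0.4454 0.3282] dia 0.0746
pad [389. 207.] [ 0.6497 -0.0526  0.024 ] dia 0.0633
pad [364. 187.] [0.6478 0.0315 0.024 ] dia 0.0638
pad [344. 172.] [0.6462 0.1038 0.024 ] dia 0.0635
pad [325. 156.] [0.6449 0.1823 0.024 ] dia 0.0622
pad [279. 106.] [0.6849 0.4835 0.024 ] dia 0.157
pad [134. 100.] [0.3455 0.7709 0.024 ] dia 0.1921
[[ 0.65   0.256  0.04 ]
 [ 0.4   -0.262  0.04 ]
 [ 0.649 -0.122  0.04 ]]
```

View pics/c.png

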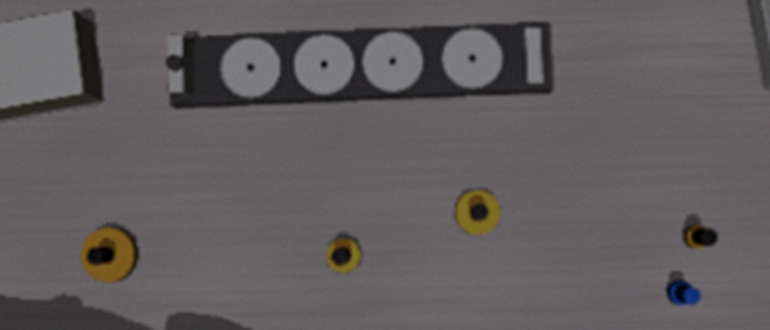

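Sizes fit: 59 mm at (179,245) is XL, 47 mm at (347,226) is L and 36 mm at (286,245) is M. The small brass one at (447,238) is S, and the blue one at (440,263) is left alone. I'll move above XL first.

Request:
apply_moves(commands=[[100,0.5,-0.5,0,-0.3],[100,0.5,-0.5,0,-0.3],[100,0.5,-0.5,0,-0.3],[100,0.5,-0.5,0,-0.3],[100,0.5,-0.5,0,-0.3],[100,0.5,-0.5,0,-0.3],[100,0.5,-0.5,0,-0.3],[100,0.7,-0.7,-0.3,-0.3],[100,0,0,-0.3,-0.1],[100,0,0,0,0]], newtons=25)

```text
clock: 1.35
position: [0.4495, 0.3398, 0.1894]
ee_rot: [-2.224, -2.218, 0.005]
force: [-0.5, 0.4, -0.7]
width: 0.999
gripper_force: 0.0
```

```bash
cat > w.py <<'E'
import sys
from h import *
# usage: w.py name z : brass circle centre seen by wrist and top
s=observe();p,d=imaging.get_image('wrist');cam=pose('wrist',s)
cv2.imwrite(f'pics/w_{sys.argv[1]}.png',p[:,:,::-1])
R0=R.from_rotvec(s['ee_rot']).as_matrix();z0=float(sys.argv[2])
print('t',s['clock'].round(2),'pos',s['position'].round(4),'tooly deg',np.degrees(np.arctan2(R0[1,1],R0[0,1])).round(1),'down',R0[:,2].round(3),'w',round(float(s['width']),3))
for k in blobs(brass(p),150,90000):
    w=cast(k.reshape(-1,2),z0+.016,cam)[:,:2].astype(np.float32);c,r=cv2.minEnclosingCircle(w)
    print('brass',k.reshape(-1,2).mean(0).round(),np.round(c,4),'dia',round(2*r,4))
for k in blobs(white(p,130),1500,90000):
    e=cv2.fitEllipse(k);w=cast(k.reshape(-1,2),.024,cam)[:,:2].astype(np.float32);c,r=cv2.minEnclosingCircle(w)
    if 2*r<.08: print('pad',np.round(e[0]),np.round(c,4),'ell',cast(e[0],.024,cam)[0,:2].round(4),'dia',round(2*r,4))
E
python3 w.py xl 0
```

```text
Traceback (most recent call last):
  File "w.py", line 7, in <module>
    print('t',s['clock'].round(2),'pos',s['position'].round(4),'tooly deg',np.degrees(np.arctan2(R0[1,1],R0[0,1])).round(1),'down',R0[:,2].round(3),'w',round(float(s['width']),3))
              ^^^^^^^^^^^^^^^^
AttributeError: 'float' object has no attribute 'round'
```

View pics/w_xl.png

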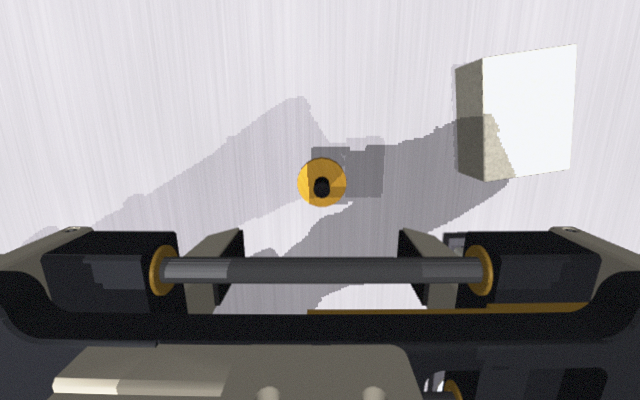

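The wrist view shows XL at about (322,183), slightly in front of the fingers, with clear surroundings.

```bash
sed -i "s/s\['clock'\].round(2)/round(s['clock'],2)/" w.py; python3 w.py xl2 0
```

```text
t 1.4 pos [0.4496 0.3408 0.1903] tooly deg -0.0 down [-0.001 -0.001 -1.   ] w 1.0
brass [453. 390.] [0.6502 0.0257] dia 0.0461
brass [447. 310.] [0.6229 0.1688] dia 0.3837
brass [481. 270.] [0.6545 0.2253] dia 0.0774
brass [160. 270.] [0.2406 0.2249] dia 0.0782
brass [321. 183.] [0.4491 0.3415] dia 0.0587
```

Request:
apply_moves(commands=[[100,0,0,-0.4,0],[100,0,0,-0.5,0],[100,0,0,-0.5,0],[100,0,0,-0.5,0],[100,0,0,-0.4,0],[100,0,0,-0.3,0],[100,0,0,-0.2,0],[100,0,0,0,0],[0,0,0,0,0],[0,0,0,0,0],[0,0,0,0,0],[0,0,0,0,0]], newtons=30)

```text
clock: 2.95
position: [0.4504, 0.3408, 0.023]
ee_rot: [2.224, 2.219, 0.001]
force: [0.6, 0.3, -0.3]
width: 0.618
gripper_force: 0.0
```

Request:
apply_moves(commands=[[0,0,0,0,0],[0,0,0,0,0],[0,0,0,0,0],[0,0,0,0,0]])

```text
clock: 3.45
position: [0.4502, 0.3407, 0.0227]
ee_rot: [2.224, 2.219, -0.0]
force: [0.1, -0.1, -0.1]
width: 0.189
gripper_force: 30.0
```

Request:
apply_moves(commands=[[0,0,0,0.2,0],[0,0,0,0.4,0],[0,0,0,0.5,0],[0,0,0,0.5,0],[0,0.2,-0.2,0.5,0],[0,0.4,-0.5,0.4,0],[0,0.5,-0.6,0.4,0],[0,0.5,-0.7,0.4,0],[0,0.5,-0.7,0.1,0],[0,0.5,-0.6,0,0],[0,0.4,-0.5,0,0],[0,0.2,-0.2,0,0]])

```text
clock: 4.95
position: [0.6429, 0.0975, 0.227]
ee_rot: [2.227, 2.214, -0.002]
force: [-0.2, 1.3, -4.0]
width: 0.188
gripper_force: 30.0
```

```bash
python3 w.py bar 0; python3 - <<'E'
from h import *
p=np.load('top0.npz')['p'];cam=pose('top')
for k in blobs(white(p,125),150,2500):
    w=cast(k.reshape(-1,2),.024,cam)[:,:2].astype(np.float32);c,r=cv2.minEnclosingCircle(w)
    print('toppad',np.round(c,4),'dia',round(2*r,4))
E
```

```text
t 4.95 pos [0.6429 0.0975 0.227 ] tooly deg -0.3 down [-0.    -0.001 -1.   ] w 0.188
brass [317. 310.] [ 0.6344 -0.1088] dia 0.451
brass [357. 270.] [ 0.6922 -0.0391] dia 0.0793
brass [284. 271.] [ 0.5898 -0.0386] dia 0.0793
brass [321. 217.] [0.6414 0.0237] dia 0.1258
brass [175. 184.] [0.4487 0.0897] dia 0.0415
brass [631. 198.] [1.0775 0.068 ] dia 0.1616
pad [325. 170.] [0.6472 0.1055] ell [0.6472 0.1086] dia 0.064
pad [323. 108.] [0.645  0.1836] ell [0.6454 0.1847] dia 0.0659
toppad [0.6461 0.4055] dia 0.0824
toppad [0.6455 0.1835] dia 0.0586
toppad [0.6473 0.1054] dia 0.0585
toppad [0.6493 0.0324] dia 0.0586
toppad [ 0.6509 -0.0517] dia 0.0586
toppad [0.8056 0.0951] dia 0.2563
```

View pics/w_bar.png

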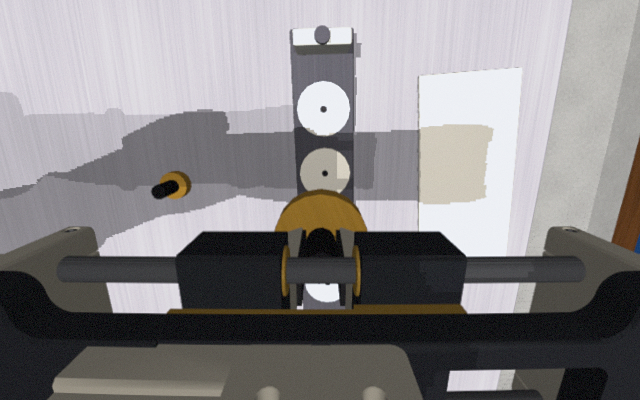

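The wrist view shows the stop at the top (322,40), pad 1 at (323,108) and pad 2 at (325,172). They agree with the top camera within 1 to 2 mm. XL is held upright.

Request:
apply_moves(commands=[[0,0.04,0.3,0,0],[0,0,0.5,-0.2,0],[0,0,0.4,-0.3,0],[0,0,0.22,-0.4,0],[0,0,0,-0.5,0],[0,0,0,-0.5,0],[0,0,0,-0.4,0],[0,0,0,-0.3,0],[0,0,0,-0.2,0],[0,0,0,-0.1,0],[0,0,0,0,0],[0,0,0,0,0]])

```text
clock: 6.5
position: [0.6452, 0.186, 0.0535]
ee_rot: [2.223, 2.219, 0.002]
force: [-0.7, -0.6, -4.1]
width: 0.188
gripper_force: 30.0
```

Request:
apply_moves(commands=[[0,0,-0.04,-0.05,0],[0,0,0,-0.04,0],[0,0,0,0,0],[0,0,0,0,0]])

```text
clock: 7.0
position: [0.6447, 0.1836, 0.0473]
ee_rot: [-2.224, -2.219, -0.0]
force: [0.7, 0.8, -4.1]
width: 0.19
gripper_force: 30.0
```

Request:
apply_moves(commands=[[0,0,0,-0.015,0],[0,0,0,0,0],[30,0,0,0,0],[60,0,0,0,0],[60,0,0,0,0],[60,0,0,0,0],[60,0,0,0,0],[60,0,0,0,0]])

```text
clock: 8.0
position: [0.6447, 0.1835, 0.0464]
ee_rot: [2.224, 2.219, 0.0]
force: [0.1, 0.8, -0.3]
width: 0.599
gripper_force: 0.0
```

Request:
apply_moves(commands=[[60,0,0,0.3,0],[70,0,0,0.6,0],[70,0,0,0.7,0],[70,0,0,0.6,0],[70,-0.2,-0.4,0.2,0],[70,-0.4,-0.6,0,0],[70,-0.4,-0.6,0,0],[70,-0.4,-0.6,0,0],[70,-0.4,-0.6,0,0],[70,-0.4,-0.6,0,0],[70,-0.4,-0.5,0,0],[70,0,0,0,0]])

```text
clock: 9.5
position: [0.4873, -0.0532, 0.1918]
ee_rot: [2.229, 2.213, 0.002]
force: [0.8, -0.4, 0.2]
width: 0.701
gripper_force: 0.0
```

```bash
cat > t.py <<'E'
import sys
from h import *
p,_=imaging.get_image('top');cam=pose('top');cv2.imwrite('pics/topnow.png',p[:,:,::-1])
for k in blobs(brass(p),20,3000):
    for z in((.040,) if k.reshape(-1,2)[:,1].mean()<200 else (.016,)):
        w=cast(k.reshape(-1,2),z,cam)[:,:2].astype(np.float32);c,r=cv2.minEnclosingCircle(w);print('top brass',np.round(c,4),'dia',round(2*r,4))
E
python3 w.py l 0;python3 t.py
```

```text
t 9.5 pos [ 0.4873 -0.0532  0.1918] tooly deg -0.4 down [ 0.001  0.    -1.   ] w 0.701
brass [404. 310.] [ 0.6017 -0.2339] dia 0.4094
brass [436. 270.] [ 0.6341 -0.1708] dia 0.0747
brass [205. 270.] [ 0.337  -0.1688] dia 0.0746
brass [321. 184.] [ 0.4875 -0.0533] dia 0.0481
brass [282.  56.] [0.4457 0.0872] dia 0.0375
pad [461. 182.] [ 0.6504 -0.0515] ell [ 0.6503 -0.051 ] dia 0.0646
top brass [0.4459 0.088 ] dia 0.0366
top brass [0.644 0.183] dia 0.0605
```

Request:
apply_moves(commands=[[70,0,0,-0.4,0],[70,0,0,-0.5,0],[70,0,0,-0.5,0],[70,0,0,-0.5,0],[70,0,0,-0.4,0],[70,0,0,-0.3,0],[70,0,0,-0.2,0],[70,0,0,0,0],[0,0,0,0,0],[0,0,0,0,0],[0,0,0,0,0],[0,0,0,0,0]])

```text
clock: 11.1
position: [0.4888, -0.0504, 0.0227]
ee_rot: [2.224, 2.219, 0.001]
force: [0.6, 0.6, -0.4]
width: 0.318
gripper_force: 0.0
```

Request:
apply_moves(commands=[[0,0,0,0,0],[0,0,0,0,0]])

```text
clock: 11.35
position: [0.4886, -0.0505, 0.0225]
ee_rot: [-2.224, -2.219, -0.0]
force: [-0.5, 0.6, 2.0]
width: 0.188
gripper_force: 30.0
```

Request:
apply_moves(commands=[[0,0,0,0.2,0],[0,0,0,0.4,0],[0,0,0,0.6,0],[0,0,0,0.6,0],[0,0.1,0.1,0.5,0],[0,0.4,0.4,0.2,0],[0,0.5,0.5,0,0],[0,0.5,0.5,0,0],[0,0.5,0.5,0,0],[0,0.4,0.4,0,0],[0,0.24,0.24,0,0],[0,0,0,0,0]])

```text
clock: 12.85
position: [0.6472, 0.1094, 0.1723]
ee_rot: [-2.221, -2.221, 0.001]
force: [-0.5, -1.1, -2.8]
width: 0.188
gripper_force: 30.0
```

Request:
apply_moves(commands=[[0,0,0,-0.3,0],[0,0,0,-0.4,0],[0,0,0,-0.4,0],[0,0,0,-0.4,0],[0,0,0,-0.3,0],[0,0,0,-0.2,0],[0,0,0,0,0],[0,0,0,0,0]])

```text
clock: 13.85
position: [0.6477, 0.1079, 0.0532]
ee_rot: [2.223, 2.218, 0.002]
force: [0.1, 0.1, -2.5]
width: 0.188
gripper_force: 30.0
```

Good position. I'll lower 7 mm and release.

Request:
apply_moves(commands=[[0,0,0,-0.07,0],[0,0,0,-0.045,0],[0,0,0,0,0],[0,0,0,0,0],[30,0,0,0,0],[60,0,0,0,0],[60,0,0,0,0],[60,0,0,0,0],[60,0,0,0,0],[60,0,0,0,0]])

```text
clock: 15.1
position: [0.6471, 0.1079, 0.0455]
ee_rot: [2.224, 2.219, -0.0]
force: [0.7, 0.1, 0.6]
width: 0.599
gripper_force: 0.0
```

Request:
apply_moves(commands=[[60,0,0,0.3,0],[60,0,0,0.6,0],[60,0,0,0.7,0],[60,0,0,0.6,0],[60,-0.25,0,0.2,0],[60,-0.5,0,0,0],[60,-0.6,-0.1,0,0],[60,-0.6,-0.1,0,0],[60,-0.6,-0.1,0,0],[60,-0.5,-0.04,0,0],[60,-0.3,0,0,0],[60,0,0,0,0]])

```text
clock: 16.6
position: [0.4441, 0.0875, 0.1895]
ee_rot: [-2.222, -2.219, 0.0]
force: [0.5, -0.3, -0.2]
width: 0.601
gripper_force: 0.0
```

```bash
python3 w.py m 0;python3 t.py
```

```text
t 16.6 pos [0.4441 0.0875 0.1895] tooly deg -0.1 down [-0.001  0.001 -1.   ] w 0.601
brass [386. 310.] [ 0.5338 -0.0911] dia 0.4093
brass [221. 271.] [ 0.3154 -0.0275] dia 0.0734
brass [421. 270.] [ 0.5716 -0.0269] dia 0.0738
brass [322. 182.] [0.4448 0.0895] dia 0.0373
brass [502. 173.] [0.6575 0.1009] dia 0.0586
brass [513.  97.] [0.6553 0.1853] dia 0.0699
top brass [0.4457 0.0764] dia 0.0257
top brass [ 0.4577 -0.2859] dia 0.0243
top brass [0.6458 0.1033] dia 0.047
top brass [0.644 0.183] dia 0.0605
```

Request:
apply_moves(commands=[[60,0.01,0,-0.4,0],[60,0,0,-0.5,0],[60,0,0,-0.5,0],[60,0,0,-0.5,0],[60,0,0,-0.4,0],[60,0,0,-0.3,0],[60,0,0,-0.18,0],[60,0,0,0,0],[0,0,0,0,0],[0,0,0,0,0],[0,0,0,0,0],[0,0,0,0,0]])

```text
clock: 18.2
position: [0.4468, 0.0877, 0.023]
ee_rot: [2.223, 2.219, 0.001]
force: [-0.3, -1.1, 0.6]
width: 0.215
gripper_force: 0.0
```

Request:
apply_moves(commands=[[0,0,0,0,0],[0,0,0,0,0]])

```text
clock: 18.45
position: [0.4466, 0.0876, 0.0228]
ee_rot: [-2.224, -2.219, -0.0]
force: [-1.6, -0.0, 3.4]
width: 0.19
gripper_force: 30.0
```

Request:
apply_moves(commands=[[0,0,0,0.2,0],[0,0,0,0.4,0],[0,0,0,0.6,0],[0,0,0,0.6,0],[0,0.2,-0.1,0.5,0],[0,0.5,-0.1,0.2,0],[0,0.6,-0.2,0,0],[0,0.6,-0.2,0,0],[0,0.6,-0.2,0,0],[0,0.5,-0.13,0,0],[0,0.37,0,0,0],[0,0,0,0,0]])

```text
clock: 19.95
position: [0.6496, 0.0314, 0.1728]
ee_rot: [2.224, 2.218, -0.001]
force: [-0.1, 0.2, -1.7]
width: 0.187
gripper_force: 30.0
```

Request:
apply_moves(commands=[[0,0,0,-0.3,0],[0,0,0,-0.4,0],[0,0,0,-0.4,0],[0,0,0,-0.4,0],[0,0,0,-0.3,0],[0,0,0,-0.2,0],[0,0,0,0,0],[0,0,0,0,0]])

```text
clock: 20.95
position: [0.6494, 0.0316, 0.0535]
ee_rot: [2.223, 2.218, 0.001]
force: [0.6, -0.6, -1.8]
width: 0.186
gripper_force: 30.0
```

Request:
apply_moves(commands=[[0,0,0,-0.07,0],[0,0,0,-0.05,0],[0,0,0,0,0],[0,0,0,0,0],[30,0,0,0,0],[50,0,0,0,0],[50,0,0,0,0],[50,0,0,0,0],[50,0,0,0,0],[50,0,0,0,0]])

```text
clock: 22.2
position: [0.6489, 0.0317, 0.0455]
ee_rot: [2.224, 2.219, -0.0]
force: [-0.1, -0.1, 0.4]
width: 0.501
gripper_force: 0.0
```

Request:
apply_moves(commands=[[50,0,0,0.3,0],[50,0,0,0.6,0],[50,0,0,0.7,0],[50,0,0,0.6,0],[50,-0.3,-0.4,0.2,0],[50,-0.5,-0.8,0,0],[50,-0.5,-0.8,0,0],[50,-0.5,-0.8,0,0],[50,-0.5,-0.8,0,0],[50,-0.5,-0.8,0,0],[50,-0.5,-0.8,0,0],[50,0,-0.1,0,0]])

```text
clock: 23.7
position: [0.4479, -0.2908, 0.1913]
ee_rot: [2.231, 2.209, -0.001]
force: [0.7, 0.6, 0.3]
width: 0.499
gripper_force: 0.0
```

Request:
apply_moves(commands=[[50,0,0,0,0],[50,0,0,0,0]])

```text
clock: 23.95
position: [0.4519, -0.2849, 0.1898]
ee_rot: [-2.221, -2.222, -0.001]
force: [-0.4, -0.1, -0.1]
width: 0.5
gripper_force: 0.0
```

```bash
python3 w.py s 0;python3 t.py
```

```text
t 23.95 pos [ 0.4519 -0.2849  0.1898] tooly deg 0.0 down [ 0.001  0.001 -1.   ] w 0.5
brass [369. 310.] [ 0.5181 -0.4636] dia 0.4078
brass [405. 270.] [ 0.5592 -0.3993] dia 0.0742
brass [236. 270.] [ 0.3419 -0.3994] dia 0.0734
top brass [0.6473 0.0322] dia 0.0354
top brass [0.6459 0.1033] dia 0.0469
top brass [0.644 0.183] dia 0.0605
```

View pics/w_s.png

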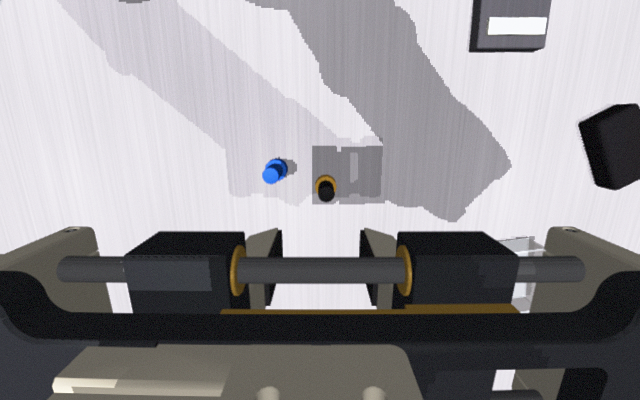

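The wrist view shows S (brass foot, black stem) at (325,186), with the blue look-alike at (275,170) to its left. S is in shadow, so I'll lower the brass value limit.

```bash
python3 - <<'E'
from h import *
p=cv2.imread('pics/w_s.png')[:,:,::-1].copy();s=observe();cam=pose('wrist',s)
h=cv2.cvtColor(p,cv2.COLOR_RGB2HSV)
for nm,m in(('brass',cv2.inRange(h,(8,100,25),(35,255,255))),('blue',cv2.inRange(h,(100,120,40),(130,255,255)))):
    for k in blobs(m[:225],60,5000):
        k=k.reshape(-1,2);w=cast(k,.016,cam)[:,:2].astype(np.float32);c,r=cv2.minEnclosingCircle(w);print(nm,k.mean(0).round(),k.min(0),k.max(0),np.round(c,4),2*r)
k=max(blobs(cv2.inRange(h[150:215,290:360],(0,0,0),(180,255,45)),20,900),key=cv2.contourArea).reshape(-1,2)+[290,150]
print('stem',k.min(0),k.max(0));print(cast([[326,191],[275,176]],.052,cam).round(4),cast([[325,186]],.016,cam).round(4))
E
```

```text
brass [325. 184.] [315 175] [336 193] [ 0.4564 -0.2867] 0.026180829852819443
blue [274. 171.] [262 159] [286 183] [ 0.396  -0.2695] 0.03292663395404816
stem [319 181] [333 201]
[[ 0.4565 -0.2848  0.052 ]
 [ 0.4028 -0.2687  0.052 ]] [[ 0.4559 -0.2873  0.016 ]]
```

Request:
apply_moves(commands=[[50,0.07,-0.02,0,0.3],[50,0,0,0,0.3],[50,0,0,0,0.3],[50,0,0,0,0.3],[50,0,0,0,0.3],[50,0,0,0,0.3],[50,0,0,0,0.3],[50,0,0,0,0.3],[50,0,0,0,0],[50,0,0,0,0]])

```text
clock: 25.3
position: [0.4553, -0.2871, 0.1895]
ee_rot: [-0.586, -3.086, -0.0]
force: [-0.1, 0.5, -0.2]
width: 0.501
gripper_force: 0.0
```

```bash
sed -i 's/(8,120,60)/(8,100,25)/' h.py; python3 w.py s2 0
```

```text
t 25.3 pos [ 0.4553 -0.2871  0.1895] tooly deg 68.5 down [-0.  0. -1.] w 0.501
brass [369. 310.] [ 0.6458 -0.2903] dia 0.4076
brass [405. 270.] [ 0.6003 -0.2304] dia 0.0748
brass [236. 270.] [ 0.5226 -0.4276] dia 0.075
brass [623. 236.] [0.6634 0.0457] dia 0.0537
```

```bash
sed -i 's/(brass(p),150,/(brass(p),60,/' w.py; python3 w.py s3 0; python3 -c "
import cv2;p=cv2.imread('pics/w_s3.png')[100:250,200:440];cv2.imwrite('pics/c3.png',cv2.resize(p,None,fx=3,fy=3))"
```

```text
t 25.35 pos [ 0.4553 -0.2871  0.1895] tooly deg 68.5 down [-0.  0. -1.] w 0.498
brass [369. 310.] [ 0.6458 -0.2902] dia 0.4076
brass [405. 270.] [ 0.6   -0.231] dia 0.075
brass [236. 270.] [ 0.522  -0.4295] dia 0.0753
brass [623. 236.] [0.6623 0.0462] dia 0.0524
brass [320. 183.] [ 0.4554 -0.2877] dia 0.0257
```

View pics/c3.png

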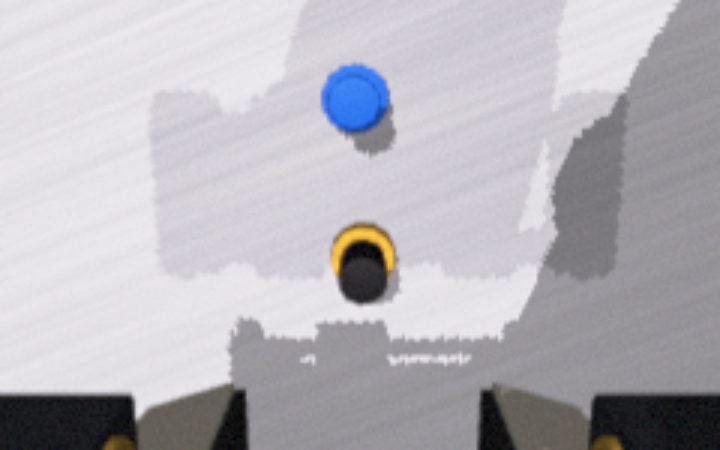

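The crop shows the brass S centred between the fingers at crop (363,260), dia 25.7 mm. The blue one lies off to the side, outside the closing line. I'll go down.

Request:
apply_moves(commands=[[50,0,0,-0.4,0],[50,0,0,-0.5,0],[50,0,0,-0.5,0],[50,0,0,-0.5,0],[50,0,0,-0.4,0],[50,0,0,-0.3,0],[50,0,0,-0.18,0],[50,0,0,0,0],[0,0,0,0,0],[0,0,0,0,0],[0,0,0,0,0],[0,0,0,0,0]])

```text
clock: 26.9
position: [0.4554, -0.2876, 0.0231]
ee_rot: [0.582, 3.086, -0.0]
force: [0.2, -0.2, 3.6]
width: 0.186
gripper_force: 30.0
```

Request:
apply_moves(commands=[[0,0,0,0,0],[0,0,0,0,0],[0,0,0,0,0]])

```text
clock: 27.28
position: [0.4554, -0.2876, 0.0231]
ee_rot: [0.582, 3.087, -0.0]
force: [-1.7, 1.0, 6.0]
width: 0.187
gripper_force: 30.0
```

Request:
apply_moves(commands=[[0,0,0,0.2,0],[0,0,0,0.5,0],[0,0,0,0.7,0],[0,0,0,0.7,-0.3],[0,0.2,0.3,0.3,-0.3],[0,0.5,0.6,0.1,-0.3],[0,0.5,0.6,0,-0.3],[0,0.6,0.7,0,-0.3],[0,0.6,0.7,0,-0.3],[0,0.5,0.6,0,-0.3],[0,0.36,0.43,0,-0.3],[0,0,0,0,0]])

```text
clock: 28.78
position: [0.6518, -0.0477, 0.1724]
ee_rot: [-2.219, -2.223, -0.001]
force: [-0.3, -0.2, -2.2]
width: 0.184
gripper_force: 30.0
```

Request:
apply_moves(commands=[[0,0,0,-0.3,0],[0,0,0,-0.4,0],[0,0,0,-0.4,0],[0,0,0,-0.4,0],[0,0,0,-0.3,0],[0,0,0,-0.2,0],[0,0,0,0,0],[0,0,0,0,0]])

```text
clock: 29.78
position: [0.6512, -0.0519, 0.0535]
ee_rot: [2.223, 2.218, 0.001]
force: [0.4, 0.8, -0.7]
width: 0.191
gripper_force: 30.0
```

Request:
apply_moves(commands=[[0,0,0,-0.07,0],[0,0,0,-0.05,0],[0,0,0,0,0],[0,0,0,0,0],[30,0,0,0,0],[50,0,0,0,0],[50,0,0,0,0],[50,0,0,0,0],[50,0,0,0,0],[50,0,0,0,0]])

```text
clock: 31.02
position: [0.6507, -0.0517, 0.0455]
ee_rot: [2.224, 2.219, -0.0]
force: [-0.4, -0.2, -0.8]
width: 0.497
gripper_force: 0.0
```

Request:
apply_moves(commands=[[50,0,0,0.3,0],[50,0,0,0.6,0],[50,0,0,0.7,0],[50,0,-0.2,0.7,0],[50,0,-0.5,0.5,0],[50,0,-0.5,0.5,0],[50,-0.1,-0.3,0.2,0],[50,0,0,0,0],[50,0,0,0,0],[50,0,0,0,0]])

```text
clock: 32.28
position: [0.6445, -0.1397, 0.2542]
ee_rot: [-2.22, -2.22, 0.001]
force: [0.4, -1.2, -0.6]
width: 0.501
gripper_force: 0.0
```

```bash
python3 w.py fin .024; python3 t.py; python3 - <<'E'
from h import *
p,_=imaging.get_image('side');cv2.imwrite('pics/sidef.png',cv2.resize(p[80:280,220:520,::-1],None,fx=2.5,fy=2.5,interpolation=cv2.INTER_CUBIC))
E
```

```text
t 32.27 pos [ 0.6445 -0.1397  0.2542] tooly deg -0.0 down [-0.002  0.001 -1.   ] w 0.501
brass [369. 310.] [ 0.7179 -0.3484] dia 0.4567
brass [405. 271.] [ 0.7637 -0.2772] dia 0.085
brass [236. 270.] [ 0.5235 -0.2776] dia 0.0846
brass [629. 184.] [ 1.071  -0.1492] dia 0.1894
brass [326. 110.] [ 0.6498 -0.0541] dia 0.0254
brass [325.  35.] [0.6476 0.031 ] dia 0.0374
pad [326. 108.] [ 0.6503 -0.0518] ell [ 0.6502 -0.051 ] dia 0.0646
top brass [ 0.1235 -0.2065] dia 0.0988
top brass [ 0.6489 -0.054 ] dia 0.0255
top brass [0.6474 0.0322] dia 0.0363
top brass [0.6462 0.1029] dia 0.0479
top brass [0.6438 0.1831] dia 0.0612
top brass [ 1.0287 -0.5236] dia 0.0838
```

View pics/w_fin.png

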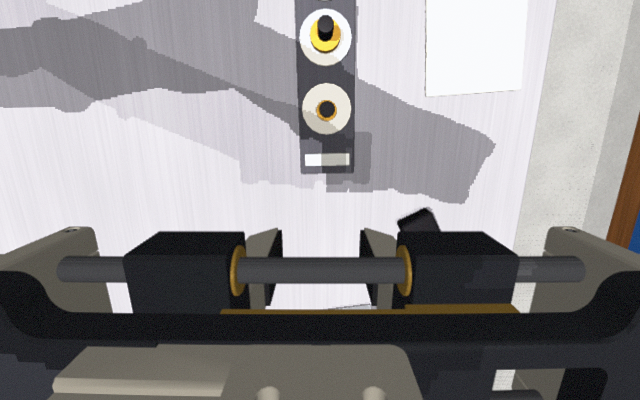

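View pics/sidef.png

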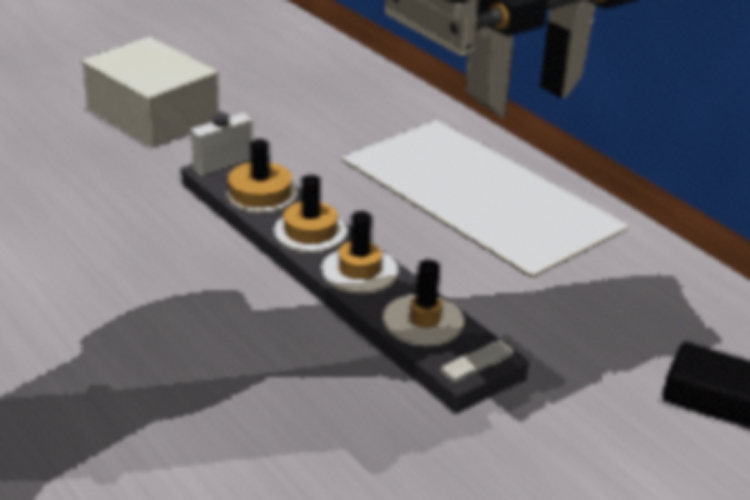

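All four stand upright in order. In the wrist view S is at (326,108) and M at (325,35), both centred within about 2 mm. I'll do one closer check of XL and L.

Request:
apply_moves(commands=[[50,0,0.5,0,0],[50,0,0.5,0,0],[50,0,0.5,0,0],[50,0,0.5,0,0],[50,0,0.5,0,0],[50,0,0.5,0,0],[50,0,0,0,0],[50,0,0,0,0]])

```text
clock: 33.42
position: [0.6446, 0.0376, 0.2554]
ee_rot: [2.224, 2.218, -0.001]
force: [0.2, 0.1, 1.0]
width: 0.501
gripper_force: 0.0
```

```bash
python3 w.py fin2 .024; python3 -c "
import cv2;p=cv2.imread('pics/w_fin2.png')[0:230,240:410];cv2.imwrite('pics/c4.png',cv2.resize(p,None,fx=2.6,fy=2.6))"
```

```text
t 33.42 pos [0.6446 0.0376 0.2554] tooly deg -0.1 down [-0.    -0.001 -1.   ] w 0.501
brass [369. 310.] [ 0.7186 -0.173 ] dia 0.4591
brass [405. 270.] [ 0.7636 -0.1015] dia 0.0846
brass [236. 270.] [ 0.5225 -0.1011] dia 0.0852
brass [325. 238.] [ 0.6497 -0.0508] dia 0.027
brass [324. 180.] [0.6485 0.0337] dia 0.0373
brass [629. 180.] [1.072  0.0305] dia 0.1994
brass [323. 125.] [0.6463 0.1043] dia 0.0471
brass [320.  57.] [0.6434 0.1832] dia 0.06
pad [324. 179.] [0.6485 0.032 ] ell [0.6484 0.0327] dia 0.0646
pad [323. 124.] [0.6468 0.106 ] ell [0.6471 0.1066] dia 0.0648
```

View pics/c4.png

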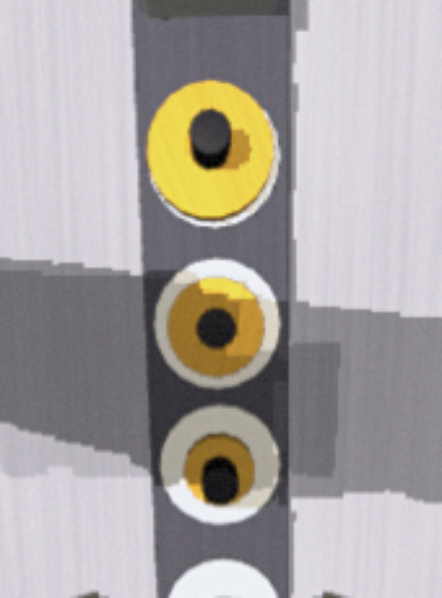

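The crop shows XL, L and M at crop (211,150), (216,327) and (219,467). All stand upright inside their pads, within about 2 mm of centre. The gripper is clear of everything, so I'm handing in.

```bash
python3 -c "
from cell import arm
print(arm.sign_off())"
```

```text
the job is handed in; nothing more can be done
None
```

All four heads stand upright on their pads in size order (XL next to the stop, then L, M and S), each within about 2–3 mm of the pad centre; the blue look-alike was left alone, and the job was handed in at about 34 s.

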